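# Scrub the cylinder and hold the wash guard's gate open

### The job

Scrub the glass cylinder standing in the wash guard with the brush already in it: raise the brush about 5 cm and lower it back to the bottom, twice, without pulling its head out, then let go and leave it standing in the cylinder. Then squeeze the red catch on the post fully in (it stays in), after that squeeze the blue catch on the gate and, keeping it squeezed, swing the gate out past its half-open notch until it is wide open, at least 75 degrees. Finish while still gripping the gate by its blue catch and holding it wide for a colleague (it springs back if let go); leave the cylinder standing where it is and everything else on the bench undisturbed.

Things in the scene. Friction and masses are not known exactly. Their poses are not given: they have to be found in the camera images.
- guard: Wash guard fixed to the bench: open clear screen, 285 x 215 mm white base 6 mm thick, walls and posts up to z = 150 mm. Origin at bench level, mid base. Gate in the side at its own y = -90 mm, hinged at x = +100 mm (far end), latched to a post at x = -103 to -150 mm (near end). Above the walls stand only the two catches, the brush and a brass cam with roller (detent) at the hinge corner, to z = 175 mm.
- brush_grip (a point): Brush, upright in the cylinder, 250 mm tall, 90 g: this point is the centre of its orange round grip (diameter 18 mm, 85 mm long, vertical), 208 mm above the underside of the head. Local z is up the handle.
- brush_tip (a point): Centre of the flat underside of the brush's green head (diameter 54 mm, 70 mm long; treat as rigid). On the cylinder's floor at the start.
- cylinder_floor (a point): Centre of the inner floor of the loose glass cylinder (inner diameter 66 mm, inner depth 130 mm, wall 4 mm, foot diameter 92 mm, about 0.6 kg) that stands inside the guard. z up.
- red_grip (a point): Centre between the two red jaws of the red catch on the latch post, 187.5 mm above the bench. Jaws: upright pads 24 mm wide, 45 mm tall (z 165 to 210 mm), facing along the guard's y axis, 56 mm over their outer faces. Squeezing along that axis moves each in by 10 mm (36 mm over all); they stay where left; a grip of about 3 N moves them. They withdraw the red bolt in front of the gate's edge.
- catch_red (a joint): How far each red jaw is squeezed in, 0 to 0.010 m. The red bolt frees the gate beyond 0.007.
- blue_grip (a point): Centre between the blue jaws on top of the gate, 120 mm from the hinge axis, 187.5 mm above the bench; turns with the gate. x axis: along the gate towards the hinge. Jaws sized as the red ones but facing along this x axis, 56 mm over all, 36 mm squeezed; sprung: a grip of about 6 N squeezes them fully, they spring out when let go. They withdraw the blue bolt behind the post.
- catch_blue (a joint): How far each blue jaw is squeezed in, 0 to 0.010 m. The blue bolt frees the gate beyond 0.007; once the gate has turned 0.15 rad the bolt no longer matters.
- gate_hinge (a point): Point on the gate's vertical hinge axis at the height of the blue catch; turns with the gate.
- gate (a joint): Gate angle, rad: 0 shut, grows as the latch end swings out to the guard's -y (counter-clockwise from above), stop at 1.6. Gate 192 mm wide, top at z = 150 mm. Spring and detent resist with about 2 N at the catch when shut, at most 6 N around 0.2 to 0.5; let go past 0.6 it settles in its notch at about 0.77; held wider it pushes back with 3 to 4 N.
- flask: Bystander: green glass conical flask, 62 mm wide, 92 mm tall, standing inside the guard. Origin at its underside.
- amber_bottle: Bystander: amber glass bottle, 72 mm wide, 170 mm tall, on the bench right of the guard. Origin at its underside.
- white_bottle: Bystander: white plastic bottle with blue cap, 64 mm wide, 150 mm tall, on the bench right of the guard. Origin at its underside.
- beaker: Bystander: glass beaker, 76 mm wide, 100 mm tall, on the bench right of the guard. Origin at its underside.
- tube_rack: Bystander: red tube rack block, 200 x 100 x 45 mm, on the bench left of the guard. Origin at its underside.
- notebook: Bystander: blue hardback notebook, 105 x 150 x 14 mm, lying flat on the right. Origin at its underside.
Things that resemble listed ones, but are neither listed nor needed, are in the scene too. Leave any turquoise or yellow look-alike of the part that bears brush_grip alone.

How it is judged (in metres and radians):
On the way, in this order (a step that is already met when the one before it is completed fails the run):
1. the brush is raised about 5 cm inside the cylinder (first stroke, at least 35 mm) (z of brush_tip in the frame of cylinder_floor above 0.035 m and horizontal distance between brush_tip and cylinder_floor below 0.02 m and contact force between the fingers and brush above 0.5 N), for 0.05 s.
2. the brush is lowered to the bottom (z of brush_tip in the frame of cylinder_floor below 0.012 m and horizontal distance between brush_tip and cylinder_floor below 0.02 m), for 0.05 s.
3. the brush is raised again (second stroke) (all of step 1), for 0.05 s.
4. the brush is lowered to the bottom again (all of step 2), for 0.05 s.
5. the brush is let go and the red catch is squeezed in while the gate is shut and the blue catch is out (all of step 4 and value of joint catch_red above 0.007 m and value of joint catch_blue below 0.004 m and value of joint gate below 0.05 rad and contact force between the fingers and brush below 0.1 N), for 0.1 s.
6. the blue catch is squeezed in with the gate still shut (value of joint each of catch_blue, catch_red above 0.007 m and value of joint gate below 0.05 rad), for 0.05 s.
7. the gate swings past its notch, the blue catch still squeezed (value of joint gate above 1 rad and value of joint catch_blue above 0.005 m), for 0.05 s.
At the end, for the whole second after the job is handed in: Blue catch still gripped (squeezed over 5 mm, fingers pressing over 2 N) and gate held still wider than 1.27 rad; red catch in; brush let go, standing on the cylinder floor (12 mm); cylinder upright (0.1 rad) and, like every bystander, within 30 mm of its start (all of step 4 and value of joint gate above 1.27 rad and velocity of joint gate between -0.1 and 0.1 rad/s and value of joint catch_blue above 0.005 m and distance between the grasp point and blue_grip below 0.04 m and contact force between the fingers and gate above 2 N and value of joint catch_red above 0.007 m and contact force between the fingers and brush below 0.1 N and angle between cylinder_floor's own z axis and vertical below 0.1 rad and distance of each of cylinder_floor, flask, amber_bottle, white_bottle, beaker, tube_rack, notebook from where it was at the start of the episode below 0.03 m); the arm keeps its last pose, push and grip.
It fails at once if the brush head is pulled out of the cylinder (z of brush_tip in the frame of cylinder_floor above 0.11 m).
It fails at once if the cylinder is tipped (angle between cylinder_floor's own z axis and vertical above 0.35 rad).
It fails at once if a bystander is knocked about (distance of any of flask, amber_bottle, white_bottle, beaker, tube_rack, notebook from where it was at the start of the episode above 0.04 m).
It also fails if it takes over 64 s, if anything falls off the work surface, if the arm or the gripper's body presses on something with over 40 N, if the wrist force passes 120 N, or if a joint passes its speed limit or range.

### The arm

A 7-joint arm with a two-finger parallel gripper is mounted at the origin on the work surface. World frame = base frame: x ahead of the robot, y to its left, z up, the work surface at z = 0. Lengths are in mm, angles in rad, forces in N, time in s.
With the tool pointing down it reaches from about 425 to 950 mm from the base axis. Payload 4.7 kg.
Tool frame: the origin (TCP) lies at the very end of the fingers, on their centre line; the grasp point (between the pads) lies 19 mm behind it (grasp_offset is the distance from the TCP to the grasp point, in mm); z points along the fingers, x is the direction in which the jaws open and shut, and the axes are right-handed (so a half turn about z gives the same grasp; the last joint's range is limited). The gripper opens to 87 mm and grips with 3 to 60 N. Pads are 19 mm wide; open, the fingers measure 117 mm over their backs; the gripper's body (75 mm by 190 mm) begins 51 mm behind the grasp point.
Start: joints at [-1.206, 0.469, -0.049, 1.532, 0.024, 1.141, -0.082], TCP at [258.96, 623.369, 222.573] pointing down, gripper open.
Joint ranges: [-2.59, 2.59], [-0.33, 1.99], [-1.39, 1.29], [0.1, 2.45], [-1.04, 4.18], [0.21, 1.99], [-2.66, 2.66]. Speed limits (rad/s): [2.57, 2.57, 3.14, 3.14, 3.14, 3.14, 3.14].

### API

Orientations are given as a unit quaternion [w, x, y, z].
In Python, from bench import * gives the robot as it stands.
- The arm moves only by the shell command python3 -m jog 'ROWS' [FORCE]. ROWS is text: rows parted by semicolons, each of 5 numbers parted by spaces: the shift along the tool's x, y, z in cm, then the turn about the tool's z in rad, then the finger opening in cm, from 0 to 8.7. A call has 1 to 8 rows; each row is the pose to reach, as a shift and turn from the pose commanded when the call began, along the tool's axes at that moment; what a row does not reach only later rows make up. A row lasts 1/10 s, in which the tool goes at most 50 mm and 8.59 degrees, less where a joint would pass 70% of its speed; a pose out of reach is approached as far as the arm can. A call with a gripper value outside its range is refused whole. The fingers move at their own pace and stop on an object; FORCE is the grip in N (left out, the last holds). Time passes only in rows, so rows that repeat a pose let the fingers close. It gives the time, the measured TCP pose, the force and the opening at its end, in the units of the state.
- read_state(): the state, without advancing time (a new reading comes with each control period).
- grab_frame(name): name is "scene" or "top" or "wrist"; returns a dict with "color" (384x512x3 uint8, red, green, blue), "K" (3x3 intrinsics, pixels), "R" (3x3) and "t" (3): a world point X has camera coordinates R X + t. Camera axes: x right, y down, z forward; pixel columns grow to the right and rows downward; lengths in mm; the calibration is good to about 2 mm. The wrist camera is an equidistant fisheye: a pixel r from the principal point sees the ray r / f radians off the axis. A picture is of the moment at which its call begins. There is no depth.
- job_done(): hands the job in, once; it reports no verdict.
Trained networks look in a picture, given as the dict that the camera call returned (one of the last four; its "shot" number tells which), for a name from the list of things; names that differ only in an ending like _2 or _b are one class to them, and where a whole thing is asked for, a point or a joint stands for the part that bears it (a point fixed in the world has none). Each returns a list of dicts, best first, with "conf" (0 to 1); they miss things now and then, are a little off and sometimes report something else, mostly with a low value. They report only what shows in the picture. A call takes as long as a camera call. They do not tell look-alikes from the thing itself.
- spot_in(picture, target): "location" ([x, y, z] in mm, in the coordinates of the camera as it stood for that picture, good to about 4 mm: the middle of the surface that is visible of it).
- tip_of(picture, target): "location" ([x, y, z] in mm, in the coordinates of the camera as it stood for that picture, good to about 4 mm: a listed point, or the origin of a listed thing).
The state is a dict: "clock": time; "q": joint angles; "dq": joint speeds; "effort": joint torques, N m; "tool_pos": TCP position; "tcp_rot": TCP orientation; "wrist_force": force on the tool from outside, world axes, zero at the start; "ft_torque": the same for the moment, N m; "finger_gap": finger opening in mm.
Only numpy, scipy, OpenCV 4.12 (cv2) and the standard library are available. Lean on these libraries where they do the work, as an engineer would, in place of code of your own. Each camera call takes 0.05 s, during which the arm holds its last target. There are 200 camera calls.

## Working session

There is one attempt and no reset: what is moved stays moved. The work goes in short steps, Python scripts to look and compute and a shell command to move; the robot and the scene stay as the last step left them, time stands still between calls to the robot, and variables do not carry over. Pictures are saved under pics/ and viewed, about 8 in all and at most 12, crops included, and the job is handed in when it is done.

```bash
mkdir -p pics; ls; cat > h.py <<'E'
from bench import *
import numpy as np, cv2
from scipy.spatial.transform import Rotation as R
def world(p,loc): return p["R"].T@(np.array(loc)-p["t"])
def rot(s=None):
    s=s or read_state(); q=s["tcp_rot"]; return R.from_quat([q[1],q[2],q[3],q[0]]).as_matrix()
def save(p,n): cv2.imwrite("pics/"+n+".png",p["color"][:,:,::-1])
E
python3 - <<'E'
from h import *
s=read_state();print(s["clock"],s["tool_pos"],rot(s).round(3).tolist(),s["finger_gap"])
ims=[]
for c in ["scene","top"]:
    p=grab_frame(c); ims.append(p["color"])
    for n in ["guard","brush_grip","brush_tip","cylinder_floor","red_grip","blue_grip","gate_hinge","flask","amber_bottle","white_bottle","beaker","tube_rack","notebook"]:
        print(c,n,[(world(p,d["location"]).round(0).tolist(),round(d["conf"],2)) for d in tip_of(p,n)[:3]])
    save(p,c)
E
```

```text
pics
0.0 [258.76736084 622.7804665  221.51110546] [[0.384, 0.923, -0.001], [0.923, -0.384, -0.002], [-0.002, 0.0, -1.0]] 87.01836277401658
scene guard [([610.0, 98.0, -4.0], 0.59)]
scene brush_grip [([656.0, 320.0, 206.0], 0.73), ([647.0, 125.0, 216.0], 0.67), ([815.0, 129.0, 210.0], 0.56)]
scene brush_tip [([660.0, 323.0, -1.0], 0.82), ([820.0, 125.0, -2.0], 0.72)]
scene cylinder_floor []
scene red_grip [([468.0, 32.0, 186.0], 0.94)]
scene blue_grip [([587.0, 512.0, -5.0], 0.51), ([598.0, -516.0, -3.0], 0.41)]
scene gate_hinge [([692.0, -2.0, 184.0], 0.61)]
scene flask []
scene amber_bottle [([474.0, -305.0, -2.0], 0.89), ([469.0, 34.0, 184.0], 0.38)]
scene white_bottle [([645.0, -308.0, -1.0], 0.73)]
scene beaker [([459.0, -442.0, -1.0], 0.72), ([577.0, 17.0, 185.0], 0.34)]
scene tube_rack [([590.0, 512.0, -0.0], 0.91)]
scene notebook [([599.0, -518.0, -3.0], 0.64)]
top guard [([608.0, 105.0, 0.0], 0.86)]
top brush_grip [([816.0, 125.0, 211.0], 0.84), ([660.0, 316.0, 209.0], 0.6), ([651.0, 121.0, 222.0], 0.56)]
top brush_tip [([814.0, 122.0, 3.0], 0.84), ([658.0, 319.0, 1.0], 0.84), ([687.0, -4.0, 188.0], 0.54)]
top cylinder_floor [([646.0, 121.0, 15.0], 0.73)]
top red_grip [([471.0, 37.0, 190.0], 0.76)]
top blue_grip [([570.0, 15.0, 191.0], 0.97)]
top gate_hinge [([684.0, -2.0, 189.0], 0.89)]
top flask [([532.0, 162.0, 4.0], 0.51)]
top amber_bottle [([478.0, -304.0, -0.0], 0.92)]
top white_bottle [([644.0, -309.0, 0.0], 0.56)]
top beaker [([459.0, -436.0, -0.0], 0.6)]
top tube_rack [([570.0, 15.0, 189.0], 0.74), ([580.0, 511.0, -0.0], 0.69), ([532.0, 161.0, 7.0], 0.3)]
top notebook [([598.0, -518.0, 2.0], 0.68)]
```

```bash
python3 - <<'E'
import cv2,numpy as np
a=cv2.imread("pics/scene.png");b=cv2.imread("pics/top.png")
cv2.imwrite("pics/both.png",cv2.resize(np.vstack([a,b]),(450,600*450//400*1)) if 0 else cv2.resize(np.hstack([a,b]),(800,300)))
E
```

```text
(no output)
```

View pics/scene.png

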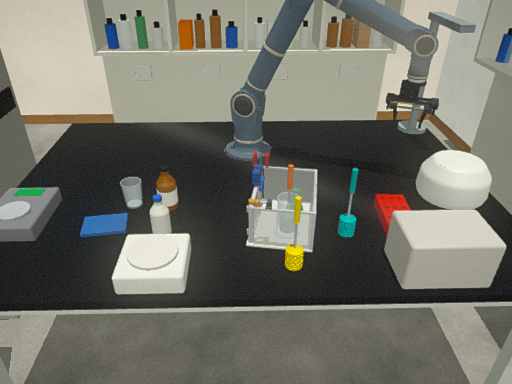

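View pics/top.png

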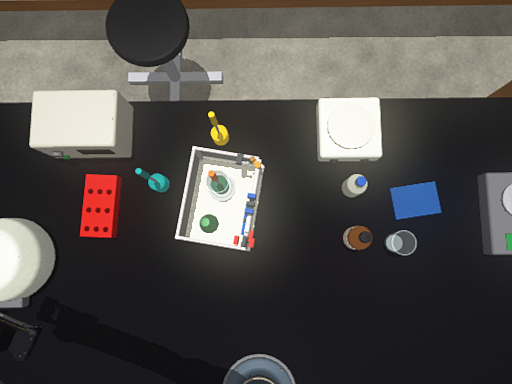

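The pictures agree with the networks. The orange brush stands in the guard at scene (290,175) and top (212,177), about (650,122). The yellow (816,126) and turquoise (658,320) brushes are the look-alikes. The guard is yawed about -10°. I'll go above the brush now.

```bash
python3 -m jog '0 0 -4 0 8.7; -2 4 -7 0 8.7; -4 8 -8 -0.1 8.7; -6.5 12 -8 -0.22 8.7; -9 16 -8 -0.22 8.7; -11.5 20 -8 -0.22 8.7; -14 24.5 -8 -0.22 8.7; -16 28 -8 -0.22 8.7'; python3 - <<'E'
from h import *
s=read_state();M=rot(s);print(M.round(3).tolist(),(M.T@(np.array([640,112,300])-s["tool_pos"])/10).round(2))
E
```

```text
clock: 2.2
tool_pos: [457.9, 365.5, 303.0]
tcp_rot: [0.0, 0.766, 0.642, 0.0]
wrist_force: [-0.4, -0.1, -0.3]
finger_gap: 86.8
[[0.175, 0.985, 0.001], [0.985, -0.175, 0.0], [0.0, 0.001, -1.0]] [-21.77  22.36   0.31]
```

```bash
python3 -m jog '-3.4 3.5 0 0 8.7; -6.8 7 0 0 8.7; -10.2 10.5 0 0 8.7; -13.6 14 0 0 8.7; -17 17.5 0 0 8.7; -20 20.5 0 0 8.7; -21.8 22.3 0 0 8.7; -21.8 22.3 0 0 8.7'; python3 - <<'E'
from h import *
s=read_state();M=rot(s);print(M.round(3).tolist())
for c in ["wrist","top","wrist","top"]:
    p=grab_frame(c)
    for n in ["brush_grip","red_grip","blue_grip","gate_hinge","cylinder_floor"]:
        print(c,n,[(world(p,d["location"]).round(0).tolist(),round(d["conf"],2)) for d in tip_of(p,n)[:3]])
    if c=="wrist": save(p,"wrist1"); print(p["t"],p["R"].round(2).tolist())
E
```

```text
clock: 3.0
tool_pos: [640.0, 109.2, 302.3]
tcp_rot: [0.001, 0.768, 0.64, -0.001]
wrist_force: [-0.3, -0.3, -0.1]
finger_gap: 87.2
[[0.181, 0.984, 0.001], [0.983, -0.181, -0.003], [-0.003, 0.001, -1.0]]
wrist brush_grip [([655.0, 320.0, 205.0], 0.61)]
wrist red_grip [([470.0, 35.0, 186.0], 0.91)]
wrist blue_grip [([575.0, 17.0, 188.0], 0.9), ([527.0, 160.0, 6.0], 0.36)]
wrist gate_hinge []
wrist cylinder_floor [([469.0, 38.0, 186.0], 0.42)]
[-223.48830846 -640.99217161  317.6596305 ] [[0.18, 0.98, -0.0], [0.95, -0.17, 0.24], [0.24, -0.05, -0.97]]
top brush_grip [([815.0, 127.0, 209.0], 0.77), ([657.0, 317.0, 211.0], 0.58), ([652.0, 121.0, 218.0], 0.49)]
top red_grip [([465.0, 38.0, 194.0], 0.84)]
top blue_grip [([568.0, 16.0, 187.0], 0.83)]
top gate_hinge [([685.0, -5.0, 185.0], 0.91), ([647.0, 121.0, 15.0], 0.2)]
top cylinder_floor [([645.0, 118.0, 12.0], 0.5)]
wrist brush_grip [([654.0, 321.0, 206.0], 0.82), ([649.0, 122.0, 220.0], 0.7)]
wrist red_grip [([469.0, 37.0, 187.0], 0.94)]
wrist blue_grip [([576.0, 15.0, 189.0], 0.89)]
wrist gate_hinge []
wrist cylinder_floor [([642.0, -304.0, -5.0], 0.29)]
[-224.69043756 -639.57582383  318.54589776] [[0.17, 0.99, 0.0], [0.96, -0.17, 0.24], [0.24, -0.04, -0.97]]
top brush_grip [([815.0, 125.0, 211.0], 0.55), ([656.0, 313.0, 212.0], 0.53), ([650.0, 121.0, 221.0], 0.45)]
top red_grip [([469.0, 38.0, 186.0], 0.72), ([580.0, 511.0, 2.0], 0.39)]
top blue_grip [([573.0, 15.0, 190.0], 0.75)]
top gate_hinge [([685.0, -1.0, 188.0], 0.77), ([654.0, 119.0, 224.0], 0.15), ([461.0, -440.0, 1.0], 0.15)]
top cylinder_floor [([608.0, 104.0, -1.0], 0.66), ([647.0, 120.0, 13.0], 0.57)]
```

View pics/wrist1.png

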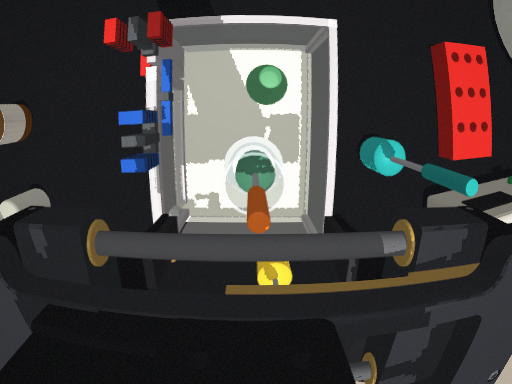

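The wrist view shows the orange brush at (258,205), upright in the cylinder, with red (135,30) and blue (140,140) clear of it. I'll descend and grip.

```bash
python3 -m jog '1.2 0.8 0 0 8.7; 1.2 0.8 3 0 8.7; 1.2 0.8 6 0 8.7; 1.2 0.8 8.5 0 8.7; 1.2 0.8 9.9 0 8.7; 1.2 0.8 9.9 0 1; 1.2 0.8 9.9 0 1; 1.2 0.8 9.9 0 1' 15 && python3 -m jog '0 0 0 0 1;0 0 0 0 1;0 0 0 0 1;0 0 0 0 1'; python3 - <<'E'
from h import *
s=read_state();print(s["tool_pos"],s["finger_gap"])
p=grab_frame("scene");save(p,"s2")
cv2.imwrite("pics/s2c.png",cv2.resize(p["color"][130:280,200:400,::-1],(800,600)))
E
```

```text
clock: 5.0
tool_pos: [649.2, 125.7, 205.3]
tcp_rot: [0.001, 0.766, 0.643, 0.001]
wrist_force: [0.4, -0.7, 0.8]
finger_gap: 70.4
clock: 5.4
tool_pos: [648.1, 125.4, 203.8]
tcp_rot: [0.0, 0.766, 0.643, 0.0]
wrist_force: [0.3, -0.1, 0.5]
finger_gap: 38.9
[648.11991962 125.37926318 203.8445327 ] 38.85193132245451
```

View pics/s2c.png

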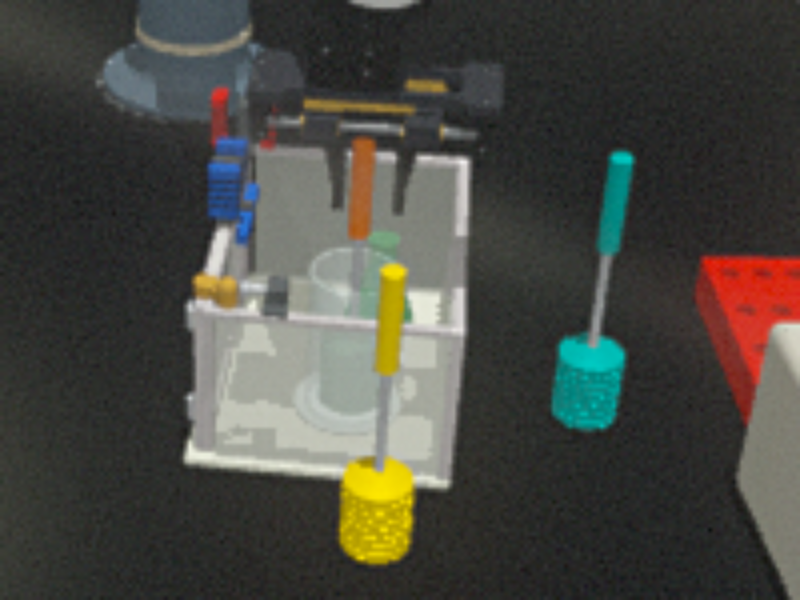

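The fingers straddle the orange grip at crop (362,190), slightly off centre, and are still closing. I'll shift 3 mm, close, and raise.

```bash
python3 -m jog '-0.3 0 0 0 1;-0.3 0 0 0 1;-0.3 0 0 0 1;-0.3 0 0 0 1;-0.3 0 0 0 1' 15 && python3 -m jog '0 0 -1.2 0 1;0 0 -2.4 0 1;0 0 -3.6 0 1;0 0 -4.8 0 1;0 0 -5.2 0 1;0 0 -5.2 0 1;0 0 -5.2 0 1'; python3 - <<'E'
from h import *
p=grab_frame("scene")
cv2.imwrite("pics/s3c.png",cv2.resize(p["color"][130:280,200:400,::-1],(800,600)))
E
```

```text
clock: 5.95
tool_pos: [647.4, 122.4, 203.4]
tcp_rot: [-0.0, 0.766, 0.643, -0.0]
wrist_force: [0.7, -0.5, -0.5]
finger_gap: 17.6
clock: 6.65
tool_pos: [647.2, 122.3, 255.2]
tcp_rot: [-0.0, 0.766, 0.643, -0.0]
wrist_force: [0.5, 0.1, -1.4]
finger_gap: 17.6
```

View pics/s3c.png

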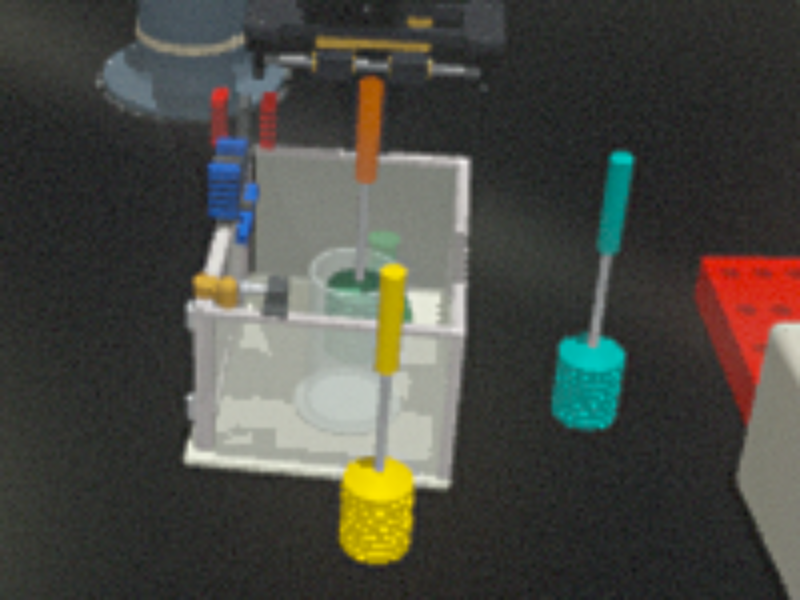

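The brush head has risen about 5 cm inside the cylinder and the cylinder hasn't moved. I'll lower it and repeat the stroke.

```bash
python3 -m jog '0 0 1.3 0 1;0 0 2.6 0 1;0 0 3.9 0 1;0 0 4.9 0 1;0 0 5.3 0 1;0 0 5.3 0 1;0 0 5.3 0 1;0 0 5.3 0 1' && python3 -m jog '0 0 -1.3 0 1;0 0 -2.6 0 1;0 0 -3.9 0 1;0 0 -5 0 1;0 0 -5.2 0 1;0 0 -5.2 0 1;0 0 -5.2 0 1' && python3 -m jog '0 0 1.3 0 1;0 0 2.6 0 1;0 0 3.9 0 1;0 0 4.9 0 1;0 0 5.3 0 1;0 0 5.3 0 1;0 0 5.3 0 1;0 0 5.3 0 1'; python3 -m jog '0 0 0 0 4;0 0 0 0 6;0 0 0 0 6;0 0 0 0 6;0 0 0 0 6;0 0 0 0 6'
```

```text
clock: 7.5
tool_pos: [647.8, 122.3, 202.7]
tcp_rot: [0.0, 0.766, 0.643, 0.0]
wrist_force: [-0.6, -0.9, 2.6]
finger_gap: 17.6
clock: 8.2
tool_pos: [647.2, 122.4, 254.0]
tcp_rot: [-0.0, 0.766, 0.643, -0.0]
wrist_force: [0.2, 0.5, -1.3]
finger_gap: 17.6
clock: 9.0
tool_pos: [647.9, 122.4, 201.9]
tcp_rot: [0.0, 0.766, 0.643, 0.0]
wrist_force: [-0.7, -1.5, 4.3]
finger_gap: 17.6
clock: 9.6
tool_pos: [647.5, 122.4, 201.4]
tcp_rot: [-0.0, 0.766, 0.643, -0.0]
wrist_force: [0.7, -0.0, 0.4]
finger_gap: 56.1
```

Both returns to the floor show contact. Next I'll retreat upward and go above the red catch.

```bash
python3 -m jog '0 0 -2 0 7.5; 0 0 -5 0 8.7; 0 0 -8.5 0 8.7; -2 -3 -9 0 8.7; -4.5 -6.5 -9 0 8.7; -7 -10 -9 0 8.7; -9.5 -13.5 -9 0 8.7; -11.6 -16.1 -9 0 8.7'; python3 -m jog '0 0 0 0 8.7; 0 0 0 0 8.7';python3 - <<'E'
from h import *
s=read_state();M=rot(s)
for c in ["wrist","top","wrist"]:
    p=grab_frame(c)
    for n in ["brush_grip","red_grip","blue_grip"]:
        print(c,n,[(w:=world(p,d["location"]).round(0),(M.T@(w-s["tool_pos"])).round(0),round(d["conf"],2)) for d in tip_of(p,n)[:3]])
save(p,"wrist2");p=grab_frame("scene")
cv2.imwrite("pics/s4.png",np.vstack([cv2.imread("pics/wrist2.png"),p["color"][130:280,:,::-1]]))
E
```

```text
clock: 10.4
tool_pos: [466.6, 34.9, 291.6]
tcp_rot: [-0.0, 0.766, 0.643, -0.0]
wrist_force: [-0.2, 0.1, -0.2]
finger_gap: 87.0
clock: 10.6
tool_pos: [469.0, 35.9, 292.2]
tcp_rot: [0.0, 0.766, 0.643, 0.001]
wrist_force: [0.5, 0.5, 0.7]
finger_gap: 87.2
wrist brush_grip [(array([651., 128., 221.]), array([122., 163.,  72.]), 0.69)]
wrist red_grip [(array([469.,  36., 186.]), array([ -0.,  -0., 106.]), 0.72)]
wrist blue_grip [(array([576.,  15., 189.]), array([ -2., 109., 103.]), 0.95)]
top brush_grip [(array([660., 319., 209.]), array([312., 139.,  84.]), 0.75), (array([652., 124., 219.]), array([118., 165.,  74.]), 0.68), (array([814., 126., 209.]), array([148., 324.,  84.]), 0.54)]
top red_grip []
top blue_grip [(array([568.,  16., 190.]), array([ -3., 101., 102.]), 0.83)]
wrist brush_grip [(array([651., 126., 220.]), array([120., 164.,  73.]), 0.74), (array([529., 159.,   5.]), array([131.,  37., 287.]), 0.29)]
wrist red_grip [(array([467.,  38., 187.]), array([  2.,  -3., 105.]), 0.94)]
wrist blue_grip [(array([574.,  14., 188.]), array([ -4., 107., 104.]), 0.75)]
```

View pics/s4.png

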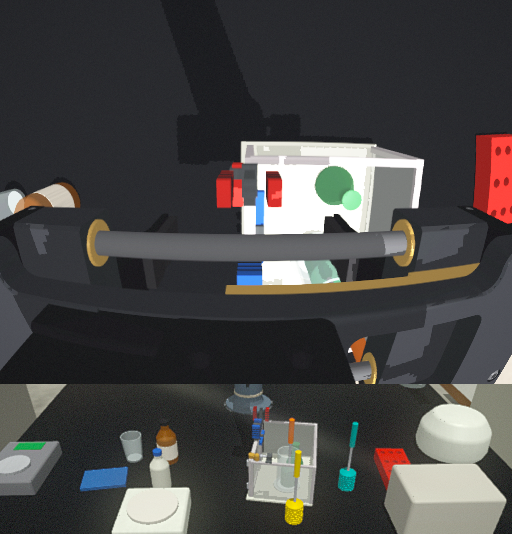

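TCP is centred over the red catch at wrist image (250,188), and the brush was left standing. I'll descend and squeeze.

```bash
python3 -m jog '0 0 3 0 8.7; 0 0 6 0 8.7; 0 0 9 0 8.7; 0 0 11 0 8.7; 0 0 12.2 0 8.7; 0 0 12.2 0 8.7;0 0 12.2 0 2; 0 0 12.2 0 2' 15; python3 -m jog '0 0 0 0 2;0 0 0 0 2;0 0 0 0 2;0 0 0 0 2;0 0 0 0 2;0 0 0 0 2;0 0 0 0 2;0 0 0 0 2'
```

```text
clock: 12.05
tool_pos: [469.9, 36.1, 170.7]
tcp_rot: [0.001, 0.766, 0.643, 0.001]
wrist_force: [0.1, 0.0, -0.5]
finger_gap: 77.7
clock: 12.85
tool_pos: [469.0, 35.1, 169.9]
tcp_rot: [0.0, 0.766, 0.643, -0.0]
wrist_force: [-0.5, -3.6, 4.7]
finger_gap: 35.5
```

```bash
python3 -m jog '0 0 0 0 6;0 0 0 0 8.7;0 0 0 0 8.7;0 0 0 0 8.7;0 0 0 0 8.7; 0 0 -3 0 8.7; 0 0 -6 0 8.7; 0 0 -9 0 8.7'; python3 -m jog '0 1.5 0 0.14 8.7; 0 3 0 0.28 8.7; 0 4.5 0 0.42 8.7; 0 6 0 0.56 8.7; 0 7.5 0 0.7 8.7; 0 9 0 0.84 8.7; 0 10.7 0 0.98 8.7; 0 10.7 0 1.12 8.7'; python3 -m jog '0 0 0 0.13 8.7;0 0 0 0.27 8.7;0 0 0 0.4 8.7;0 0 0 0.45 8.7;0 0 0 0.45 8.7;0 0 0 0.45 8.7'
python3 - <<'E'
from h import *
s=read_state();M=rot(s);print(M.round(3).tolist(),s["q"])
for c in ["wrist","top","wrist"]:
    p=grab_frame(c)
    for n in ["red_grip","blue_grip","gate_hinge"]:
        print(c,n,[(w:=world(p,d["location"]).round(0),(M.T@(w-s["tool_pos"])).round(0),round(d["conf"],2)) for d in tip_of(p,n)[:3]])
    if c=="wrist":a=p["color"]
p=grab_frame("scene")
cv2.imwrite("pics/s5.png",np.vstack([a,cv2.resize(p["color"][130:280,200:400],(512,384))])[:,:,::-1][:768])
cv2.imwrite("pics/s5.png",cv2.resize(cv2.imread("pics/s5.png"),(400,600)))
E
```

```text
clock: 13.65
tool_pos: [468.6, 36.0, 260.4]
tcp_rot: [-0.0, 0.766, 0.643, -0.0]
wrist_force: [0.1, -0.7, 0.0]
finger_gap: 85.0
clock: 14.45
tool_pos: [575.9, 17.2, 259.2]
tcp_rot: [0.0, 0.991, 0.135, 0.0]
wrist_force: [-0.4, -0.2, -1.0]
finger_gap: 87.1
clock: 15.05
tool_pos: [574.2, 17.7, 259.4]
tcp_rot: [-0.0, 0.996, -0.086, -0.0]
wrist_force: [0.3, 0.1, -0.1]
finger_gap: 86.9
[[0.985, -0.171, -0.0], [-0.171, -0.985, 0.0], [-0.0, -0.0, -1.0]] [-0.44534394  0.2828991   0.42846186  1.75234752 -0.12849264  1.13418311
 -0.14893789]
wrist red_grip [(array([468.,  37., 185.]), array([-108.,   -1.,   74.]), 0.9)]
wrist blue_grip [(array([576.,  18., 188.]), array([ 2., -1., 71.]), 0.8), (array([529., 160.,   5.]), array([ -69., -132.,  254.]), 0.63)]
wrist gate_hinge [(array([688.,  -3., 184.]), array([116.,   1.,  75.]), 0.62), (array([470.,  37., 188.]), array([-106.,   -1.,   71.]), 0.2)]
top red_grip []
top blue_grip [(array([ 645., -312.,   -1.]), array([126., 313., 260.]), 0.51)]
top gate_hinge []
wrist red_grip [(array([471.,  37., 186.]), array([-105.,   -1.,   73.]), 0.56)]
wrist blue_grip [(array([574.,  15., 188.]), array([ 0.,  3., 71.]), 0.88), (array([691.,  -5., 183.]), array([119.,   2.,  76.]), 0.27)]
wrist gate_hinge [(array([692.,  -4., 183.]), array([120.,   1.,  76.]), 0.93)]
```

View pics/s5.png

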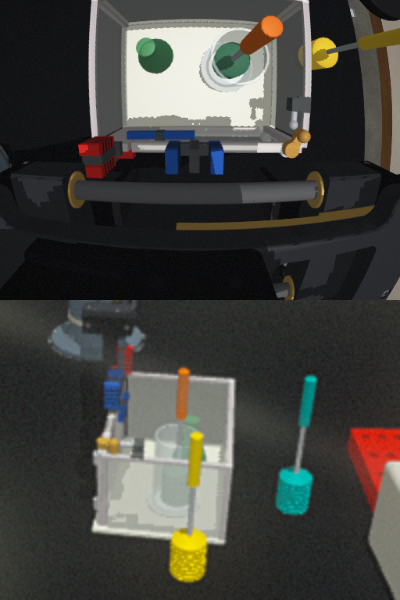

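The red catch stays squeezed, and the blue catch (wrist 195,157) sits straight under the TCP. I'll descend and squeeze it.

```bash
python3 -m jog '0 0.1 3 0 8.7; 0 0.1 6 0 8.7; 0 0.1 8 0 8.7; 0 0.1 9 0 8.7; 0 0.1 9 0 8.7;0 0.1 9 0 2;0 0.1 9 0 2;0 0.1 9 0 2' 25; python3 -m jog '0 0 0 0 2;0 0 0 0 2;0 0 0 0 2;0 0 0 0 2;0 0 0 0 2;0 0 0 0 2;0 0 0 0 2'; python3 - <<'E'
from h import *
s=read_state();M=rot(s);p0=np.array(s["tool_pos"]);print(p0,M[0])
# arc rows, hinge at distance 119 along tool x
for r in (118,120):
  for a in np.arange(0.13,1.6,0.13)[:12]: print(r,round(a,2),(r*(1-np.cos(a))/10).round(2),(r*np.sin(a)/10).round(2))
E
```

```text
clock: 16.5
tool_pos: [574.8, 16.5, 170.7]
tcp_rot: [-0.0, 0.996, -0.086, 0.001]
wrist_force: [-0.4, -0.1, 0.7]
finger_gap: 70.3
clock: 17.2
tool_pos: [572.6, 16.8, 169.6]
tcp_rot: [-0.0, 0.996, -0.086, -0.002]
wrist_force: [-5.2, 0.3, 4.9]
finger_gap: 35.6
[572.58811428  16.81601391 169.62020531] [ 0.98509991 -0.17194952 -0.00339445]
118 0.13 0.1 1.53
118 0.26 0.4 3.03
118 0.39 0.89 4.49
118 0.52 1.56 5.86
118 0.65 2.41 7.14
118 0.78 3.41 8.3
118 0.91 4.56 9.32
118 1.04 5.83 10.18
118 1.17 7.2 10.86
118 1.3 8.64 11.37
118 1.43 10.14 11.68
118 1.56 11.67 11.8
120 0.13 0.1 1.56
120 0.26 0.4 3.08
120 0.39 0.9 4.56
120 0.52 1.59 5.96
120 0.65 2.45 7.26
120 0.78 3.47 8.44
120 0.91 4.64 9.47
120 1.04 5.93 10.35
120 1.17 7.32 11.05
120 1.3 8.79 11.56
120 1.43 10.32 11.88
120 1.56 11.87 12.0
```

The blue catch is squeezed (35.6 mm). I'll start swinging along the arc, with turn = −angle.

```bash
python3 -m jog '0.06 1.2 0 -0.1 2; 0.24 2.38 0 -0.2 2; 0.54 3.55 0 -0.3 2; 0.95 4.67 0 -0.4 2; 1.47 5.75 0 -0.5 2; 2.1 6.78 0 -0.6 2; 2.82 7.73 0 -0.7 2; 3.64 8.61 0 -0.8 2' 30; python3 - <<'E'
from h import *
s=read_state();M=rot(s);print(M[:,0].round(3), np.arctan2(M[1,0],M[0,0])+.172,s["q"])
E
```

```text
clock: 18.0
tool_pos: [593.7, -74.7, 169.6]
tcp_rot: [-0.001, 0.951, 0.31, -0.001]
wrist_force: [-4.6, 2.0, 3.8]
finger_gap: 35.4
[ 0.807  0.59  -0.002] 0.8033252090215326 [-0.13792158  0.4000548   0.25380482  1.79000641 -0.11957471  0.96984254
  0.79608716]
```

```bash
python3 -m jog '0.06 1.2 0 -0.1 2; 0.24 2.38 0 -0.2 2; 0.54 3.55 0 -0.3 2; 0.95 4.67 0 -0.4 2; 1.47 5.75 0 -0.5 2; 2.1 6.78 0 -0.6 2; 2.45 7.26 0 -0.65 2; 2.45 7.26 0 -0.65 2' 30; python3 -m jog '0 0 0 0 2;0 0 0 0 2;0 0 0 0 2;0 0 0 0 2;0 0 0 0 2'; python3 - <<'E'
from h import *
s=read_state();M=rot(s);print(np.arctan2(M[1,0],M[0,0])+.172,s["tool_pos"],np.linalg.norm(s["tool_pos"][:2]-np.array([691,-4])))
ims=[]
for c in ["scene","top","wrist"]:
    p=grab_frame(c); ims.append(p["color"])
    for n in ["brush_grip","brush_tip","cylinder_floor","red_grip","blue_grip","gate_hinge","flask","amber_bottle","white_bottle","beaker","tube_rack","notebook"]:
        print(c,n,[(world(p,d["location"]).round(0).tolist(),round(d["conf"],2)) for d in tip_of(p,n)[:2]])
a,b,w=ims
z=np.hstack([cv2.resize(a[130:280,200:400],(400,300)),cv2.resize(b[130:280,150:350],(400,300))])
cv2.imwrite("pics/end.png",np.vstack([z,np.hstack([cv2.resize(w,(400,300)),cv2.resize(a,(400,300))])])[:,:,::-1])
E
```

```text
clock: 18.8
tool_pos: [656.5, -119.0, 169.6]
tcp_rot: [-0.001, 0.802, 0.597, -0.001]
wrist_force: [-6.5, 1.5, 6.2]
finger_gap: 35.2
clock: 19.3
tool_pos: [656.2, -118.9, 169.7]
tcp_rot: [-0.001, 0.803, 0.596, -0.001]
wrist_force: [-5.2, 1.0, 3.4]
finger_gap: 35.4
1.4502521787198657 [ 656.20864854 -118.86115637  169.65148371] 120.01467984619177
scene brush_grip [([654.0, 323.0, 205.0], 0.97), ([817.0, 128.0, 211.0], 0.69)]
scene brush_tip [([661.0, 326.0, -2.0], 0.93), ([816.0, 124.0, -2.0], 0.88)]
scene cylinder_floor [([611.0, 100.0, -3.0], 0.53)]
scene red_grip []
scene blue_grip [([655.0, -115.0, 191.0], 0.84)]
scene gate_hinge [([695.0, 0.0, 186.0], 0.67)]
scene flask []
scene amber_bottle [([476.0, -308.0, -2.0], 0.93), ([644.0, 125.0, 220.0], 0.15)]
scene white_bottle [([642.0, -310.0, -3.0], 0.94)]
scene beaker [([461.0, -440.0, -5.0], 0.74)]
scene tube_rack [([588.0, 509.0, -6.0], 0.94)]
scene notebook [([596.0, -515.0, -4.0], 0.72)]
top brush_grip [([650.0, 124.0, 223.0], 0.74), ([659.0, 317.0, 210.0], 0.68)]
top brush_tip [([658.0, 318.0, -0.0], 0.76), ([816.0, 125.0, -0.0]
[... 255 characters left out ...]
0], 0.81)]
top amber_bottle [([477.0, -304.0, 2.0], 0.63)]
top white_bottle [([643.0, -308.0, -0.0], 0.81)]
top beaker [([460.0, -438.0, 2.0], 0.92)]
top tube_rack [([581.0, 508.0, -0.0], 0.66)]
top notebook [([595.0, -518.0, 2.0], 0.83), ([477.0, -306.0, -2.0], 0.15)]
wrist brush_grip []
wrist brush_tip []
wrist cylinder_floor [([648.0, 119.0, 7.0], 0.71)]
wrist red_grip []
wrist blue_grip [([660.0, -119.0, 185.0], 0.83)]
wrist gate_hinge [([691.0, -7.0, 184.0], 0.98)]
wrist flask [([532.0, 157.0, 4.0], 0.87)]
wrist amber_bottle []
wrist white_bottle [([641.0, -306.0, -1.0], 0.66)]
wrist beaker []
wrist tube_rack []
wrist notebook [([647.0, 119.0, 8.0], 0.4), ([661.0, -120.0, 188.0], 0.35)]
```

View pics/end.png

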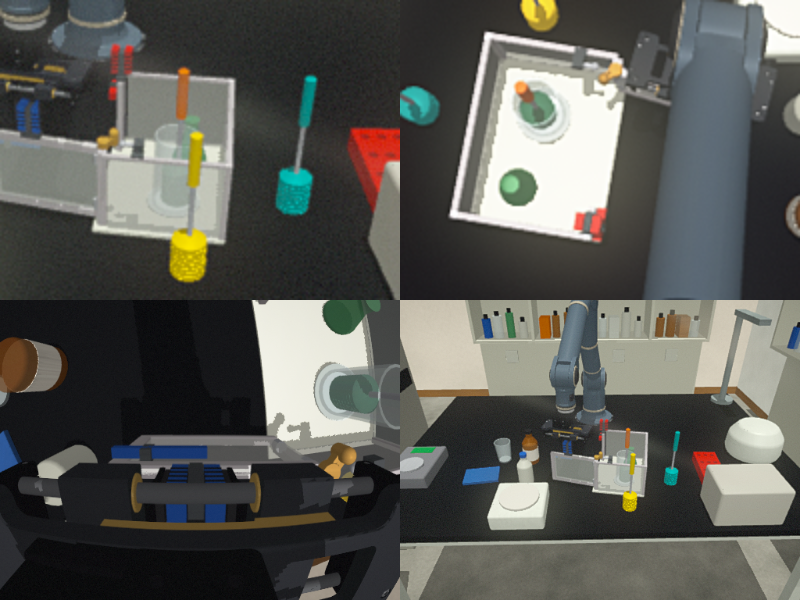

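The gate stands wide open (about 1.45 rad), with the blue jaws squeezed between the fingers. The red catch is in, the brush is in the upright cylinder, and the bystanders are where they started. I'm handing in.

```bash
python3 -c "
from bench import *
print(job_done()); s=read_state(); print(s['clock'],s['tool_pos'],s['finger_gap'])"
```

```text
the job is handed in; nothing more can be done
None
the job is handed in; nothing more can be done
```

The job is done and handed in at about 19.5 s on the robot's clock. The arm is still gripping the gate by its blue catch and holding it wide open. No verdict is reported at hand-in.

- **Scrubbing:** I raised the brush about 5 cm and lowered it to the bottom twice. A small upward force (2.6 N, then 4.3 N) showed contact with the floor each time. I then let go and left the brush standing in the cylinder.
- **Red catch:** I squeezed it fully in; the fingers read 35.5 mm. It still looked squeezed in the later pictures.
- **Gate:** I squeezed the blue catch (35.6 mm) with the gate shut, then swung the gate along its arc. The tool's turn gives about 1.45 rad (83°). The grasp is 120 mm from the hinge estimate, which matches the catch's stated position, and the fingers still read 35.4 mm.

**Last checks:** The networks put the cylinder and every bystander within about 5 mm of its first reading. The final pictures show the cylinder upright with the brush in it.

- **Network gaps:** in the last pictures the scene camera missed the red catch, the flask and the orange brush, and the top camera missed the blue catch behind the arm. Another camera found each of them.
- **Gate speed:** I did not measure it directly. The tool pose stayed within 0.3 mm over the last 0.5 s.

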